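# Switch on the sample pump under its red guard

### The job

Switch on the exhaust sample pump: with a fingertip under its lip, lift the hinged red guard and keep it up while you push the toggle beneath fully over to its other side, towards the guard's hinge; then draw the finger away and let the guard fall fully shut. Pick nothing up; leave the blue-guarded switch off and shut, and leave the loose things where they stand.

Things in the scene. Friction and masses are not known exactly. Their poses are not given: they have to be found in the camera images.
- red_box: Sample pump switch: grey switch box 92 x 90 x 60 mm (its x, y, z), fixed to the bench, carrying the red guard. Origin: on the underside, in the plane of symmetry; the box reaches from x = -32 to +60 mm. Its -x is the front with the guard's lip, z up; the front faces away from the robot (within 0.4 rad), the hinge is on the robot's side. The toggle pivots at (-18, 0, 60) mm, the guard at (20, 0, 64) mm; both about the box's y axis
- red_hinge (a point): middle of the red guard's hinge axis, at the end of the box nearer the robot, 64 mm above the bench; seen from the lip it lies straight ahead along the box's +x
- red_lip (a point): lower edge, at mid-width, of the red guard's front lip. Closed, it is 78 mm in front of the hinge axis and 78 mm above the bench; the lip (4 mm thick, 62 mm wide) stands 26 mm out from the box's front face, with free space under it and in front of it. Moves with the guard
- red_guard (a joint): angle of the red guard, rad: 0 closed, grows as the lip rises, stop at 1.25 (short of upright). It weighs about 90 g, turns freely and falls shut unless held. A hood 62 mm wide outside, 56 mm inside between its side walls, open below; roof underside 112 mm and side walls' lower edges 78 mm above the bench when closed, front wall 64 mm and lip edge 78 mm from the hinge axis
- red_toggle (a joint): angle of the red toggle, rad: 0 off (leans towards the lip), 0.7 on (leans towards the hinge), upright at 0.35. It stays where it is left; about 1.5 N at its tip moves it
- red_toggle_tip (a point): centre of the red toggle's black ball tip, 14 mm in diameter, 34 mm from the toggle's pivot; off: at x = -30 mm in the box's frame and 92 mm above the bench; on: at x = -6 mm, same height. Hidden under the guard while that is closed
- blue_box: Line heater switch, to be left alone: grey switch box 92 x 90 x 60 mm (its x, y, z), fixed to the bench, carrying the blue guard. Origin: on the underside, in the plane of symmetry; the box reaches from x = -32 to +60 mm. Its -x is the front with the guard's lip, z up; the front faces away from the robot (within 0.4 rad), the hinge is on the robot's side. The toggle pivots at (-18, 0, 60) mm, the guard at (20, 0, 64) mm; both about the box's y axis
- blue_hinge (a point): middle of the blue guard's hinge axis, at the end of the box nearer the robot, 64 mm above the bench; seen from the lip it lies straight ahead along the box's +x
- blue_lip (a point): lower edge, at mid-width, of the blue guard's front lip. Closed, it is 78 mm in front of the hinge axis and 78 mm above the bench; the lip (4 mm thick, 62 mm wide) stands 26 mm out from the box's front face, with free space under it and in front of it. Moves with the guard
- blue_guard (a joint): angle of the blue guard, rad: 0 closed, grows as the lip rises, stop at 1.25 (short of upright). It weighs about 90 g, turns freely and falls shut unless held. A hood 62 mm wide outside, 56 mm inside between its side walls, open below; roof underside 112 mm and side walls' lower edges 78 mm above the bench when closed, front wall 64 mm and lip edge 78 mm from the hinge axis
- blue_toggle (a joint): angle of the blue toggle, rad: 0 off (leans towards the lip), 0.7 on (leans towards the hinge), upright at 0.35. It stays where it is left; about 1.5 N at its tip moves it
- blue_toggle_tip (a point): centre of the blue toggle's black ball tip, 14 mm in diameter, 34 mm from the toggle's pivot; off: at x = -30 mm in the box's frame and 92 mm above the bench; on: at x = -6 mm, same height. Hidden under the guard while that is closed
- screwdriver: screwdriver lying flat, loose; origin under its middle; leave it alone
- wrench: steel wrench lying flat, loose; origin under its middle; leave it alone
- cal_can: green can, 60 mm across, 120 mm tall, loose; origin at the centre of its underside; leave it alone
- jar: clear jar with black cap, 60 mm across, 75 mm tall, loose; origin at the centre of its underside; leave it alone
- collar: brass collar, 48 mm across, 20 mm tall, loose; origin at the centre of its underside; leave it alone
- filter: steel in-line filter standing upright, 40 mm across, 64 mm tall, loose; origin at the centre of its underside; leave it alone

How it is judged:
By the outcome, as a careful person would: the job done as asked, in the order asked, and still so for the second after the job is handed in, with the robot touching nothing.
It also fails if it takes over 40 s, if anything falls off the work surface, if the arm or the gripper's body presses on something with over 40 N, if the wrist force passes 120 N, or if a joint passes its speed limit or range.

### The arm

A 6-joint arm with a two-finger parallel gripper is mounted at the origin on the work surface. World frame = base frame: x ahead of the robot, y to its left, z up, the work surface at z = 0. Lengths are in mm, angles in rad, forces in N, time in s.
With the tool pointing down it reaches from about 300 to 950 mm from the base axis. Payload 3.1 kg.
Tool frame: the origin (TCP) lies midway between the tips of the shut fingers; the grasp point (between the pads) lies 19 mm behind it; z points along the fingers, y is the line along which they close (so a half turn about z gives the same grasp; the last joint's range is limited). The gripper opens to 85 mm and grips with 20 to 120 N. Pads are 22 mm wide; open, the fingers measure 114 mm over their backs; the gripper's body (76 mm by 85 mm) begins 54 mm behind the grasp point. The pads swing forward as they close: fully open they stand 13 mm farther back than shut.
Start: joints at [-1.309, 0.308, 1.634, -0, 1.2, -0.07], TCP at [203.564, -590.926, 231.272] pointing down, gripper open.
Joint ranges: [-3.06, 3.06], [-0.79, 1.96], [0.05, 2.63], [-1.19, 4.34], [0.05, 2.64], [-2.94, 2.94]. Speed limits (rad/s): [2.79, 2.79, 3.14, 3.14, 3.14, 3.14].

### API

Orientations are given as a unit quaternion [x, y, z, w].
In Python, from cell import arm gives the robot as it stands. The module is installed in compiled form; this text tells all that it offers.
- The arm moves only by the tool servo_tool, never from a script. Its argument "targets" is a list of rows, each a list of 3 entries, a list of its own where there are three numbers: the shift along the world's x, y, z in m, then the turn about the world's z in degrees, then the closure, from -1 (fully open) to 1 (shut), so that 0 is half open. A call has exactly 5 rows; each row shifts and turns the commanded pose from where the row before left it; what a row does not reach is not made up. A row lasts 1/8 s, in which the tool goes at most 62.5 mm and 10.7 degrees, less where a joint would pass 70% of its speed; a pose out of reach is approached as far as the arm can. A call with a gripper value outside its range is refused whole. The fingers move at their own pace and stop on an object; the grip force is fixed at half the most. Time passes only in rows, so rows that do not move let the fingers close, or fill a call up. It gives the time, the measured TCP pose, the force, the opening and the grip force at its end, in the units of the state.
- arm.read_state(): the state, without advancing time (a new reading comes with each control period).
- arm.snapshot(name): name is "scene" or "top" or "wrist"; returns (picture, depth): 420x560x3 uint8, red, green, blue; 420x560 float32, mm along the optical axis (not along the pixel's ray), 0 where there is no reading.
- arm.get_calibration(name): a dict with "fx", "fy", "cx", "cy" (pixels), "dist" ([k1, k2, p1, p2, k3] as OpenCV has them; the pictures are not rectified), "T" (4x4, takes a point from camera to world coordinates); the wrist camera has in their place "hand_eye" (4x4, takes a point from camera to tool coordinates, whose origin is the TCP and whose axes are the flange's). Camera axes: x right, y down, z forward; pixel columns grow to the right and rows downward; lengths in mm; the calibration is good to about 2 mm. A picture is of the moment at which its call begins: read the wrist's pose just before it. get_calibration takes no time and is no camera call.
- arm.hand_in(): hands the job in; it is judged then, once.
The state is a dict: "clock": time; "joint_positions": joint angles; "dq": joint speeds; "effort": joint torques, N m; "tcp_pos": TCP position; "eef_rot": TCP orientation; "ft_force": force on the tool from outside, world axes, zero at the start; "wrist_torque": the same for the moment, N m; "opening": finger opening in mm; "grip_force": force on a finger pad.
Only numpy, scipy, OpenCV 4.12 (cv2) and the standard library are available. Lean on these libraries where they do the work, as an engineer would, in place of code of your own. Each camera call takes 0.05 s, during which the arm holds its last target. There are 200 camera calls.

## Working session

There is one attempt and no reset: what is moved stays moved. The work goes in short steps, Python scripts to look and compute and a tool call to move; the robot and the scene stay as the last step left them, time stands still between calls to the robot, and variables do not carry over. Pictures are saved under pics/ and viewed, at most 10 in all, crops included, and the job is handed in when it is done.

Besides the shell and the picture viewer there is one more tool, called after ">>>" as name([rows], argument=value, ...), one row to a line, values as JSON. servo_tool: Moves the arm, as the interface text tells. Its arguments: {"type":"object","properties":{"targets":{"type":"array","items":{"type":"array"}}},"required":["targets"]}

```bash
mkdir -p pics
python3 - <<'E'
from cell import arm
import cv2,numpy as np
s=arm.read_state();print(s)
for n in("scene","top"):
    p,d=arm.snapshot(n);cv2.imwrite(f"pics/{n}0.png",p[:,:,::-1]);np.save(f"{n}0.npy",d)
    c=arm.get_calibration(n);print(n,c)
print(arm.get_calibration("wrist"))
E
```

```text
{'clock': 0.0, 'joint_positions': array([-1.30870105e+00,  3.08971188e-01,  1.63519010e+00,  3.71422051e-05,
        1.19969936e+00, -6.97067893e-02]), 'dq': array([-0.0014144 ,  0.00081015,  0.00086218,  0.00054467,  0.00076114,
        0.00079853]), 'effort': array([ 8.86648809e-05, -4.15256059e+01, -2.76663744e+01,  8.59345823e-05,
        1.01890371e-02, -2.61272476e-06]), 'tcp_pos': array([ 203.35992605, -590.12419845,  230.06644507]), 'eef_rot': array([ 9.86270439e-01,  1.65134294e-01, -9.16961677e-05, -1.13041263e-03]), 'ft_force': array([-0.49110862,  1.16856294,  0.04897753]), 'wrist_torque': array([ 0.00143045,  0.00344507, -0.0353396 ]), 'grip_force': 0.0, 'opening': 85.56870520747272}
scene {'fx': 385.3608562995447, 'fy': 385.3608562995447, 'cx': 280.1646647525644, 'cy': 212.19748137388385, 'dist': array([-0.03151106,  0.        ,  0.        ,  0.        ,  0.        ]), 'T': array([[-4.70775383e-01,  5.45530173e-01, -6.93373903e-01,
         1.23899462e+03],
       [ 8.81976542e-01,  3.10683619e-01, -3.54391122e-01,
         3.36369855e+02],
       [ 2.20888631e-02, -7.7
[... 513 characters left out ...]
47943345e-02, -1.07637533e-01, -9.93880980e-01,
         1.20542455e+03],
       [ 0.00000000e+00,  0.00000000e+00,  0.00000000e+00,
         1.00000000e+00]])}
{'fx': 317.31756251086114, 'fy': 317.31756251086114, 'cx': 285.6323771421212, 'cy': 210.46520115381853, 'dist': array([-0.04881225,  0.        ,  0.        ,  0.        ,  0.        ]), 'hand_eye': array([[ 2.72756452e-04, -9.52128326e-01, -3.05698505e-01,
         7.89380505e+01],
       [ 9.99999848e-01,  1.13464175e-04,  5.38844491e-04,
        -1.50462526e+00],
       [-4.78363275e-04, -3.05698605e-01,  9.52128213e-01,
        -1.42454814e+02],
       [ 0.00000000e+00,  0.00000000e+00,  0.00000000e+00,
         1.00000000e+00]])}
```

View pics/scene0.png

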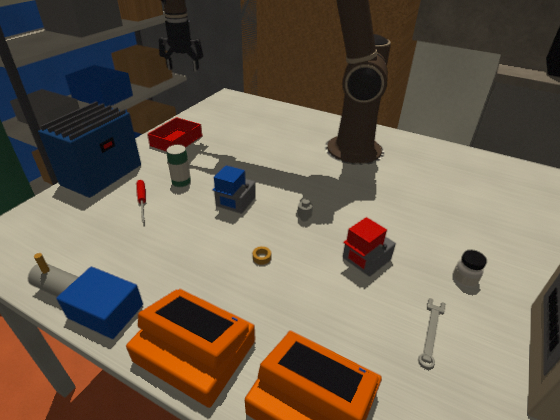

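View pics/top0.png

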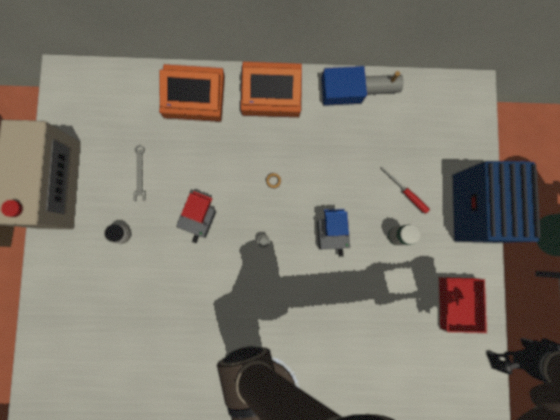

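The scene view shows the red guard at about (367,240), with its lip flap at (357,262). The blue guard is at (230,182). In the top view the red guard is at (198,207), the blue at (336,222), the filter at (263,239) and the jar at (117,233). Next I'll measure the red box from both views.

```bash
cat > h.py <<'E'
import cv2,numpy as np
from cell import arm
from scipy.spatial.transform import Rotation as R
def cal(n,s=None):
    c=arm.get_calibration(n)
    K=np.array([[c["fx"],0,c["cx"]],[0,c["fy"],c["cy"]],[0,0,1]])
    if n=="wrist":
        T=np.eye(4);T[:3,:3]=R.from_quat(s["eef_rot"]).as_matrix();T[:3,3]=s["tcp_pos"];T=T@c["hand_eye"]
    else:T=c["T"]
    return K,c["dist"],T
def rays(px,C):
    K,D,T=C
    u=cv2.undistortPoints(np.float64(px).reshape(-1,1,2),K,D).reshape(-1,2)
    return T[:3,3],np.c_[u,np.ones(len(u))]@T[:3,:3].T
def plane(px,C,z):
    o,d=rays(px,C);return o+d*((z-o[2])/d[:,2])[:,None]
def tri(p1,C1,p2,C2):
    o1,d1=rays(p1,C1);o2,d2=rays(p2,C2);out=[]
    for a,b in zip(d1,d2):
        t=np.linalg.lstsq(np.c_[a,-b],o2-o1,rcond=None)[0];q1,q2=o1+t[0]*a,o2+t[1]*b
        out.append([*((q1+q2)/2),np.linalg.norm(q1-q2)])
    return np.array(out)
def proj(P,C):
    K,D,T=C;Ti=np.linalg.inv(T)
    return cv2.projectPoints(np.float64(P).reshape(-1,1,3),cv2.Rodrigues(Ti[:3,:3])[0],Ti[:3,3],K,D)[0].reshape(-1,2)
def mask(bgr,col,vmin=40):
    h=cv2.cvtColor(bgr,cv2.COLOR_BGR2HSV);H,S,V=cv2.split(h)
    hm=((H<8)|(H>172)) if col=="red" else ((H>100)&(H<130))
    return (hm&(S>140)&(V>vmin)).astype(np.uint8)*255
def blob(m,near):
    n,l,st,ce=cv2.connectedComponentsWithStats(m)
    i=1+np.argmin(np.where(st[1:,4]>60,np.linalg.norm(ce[1:]-near,axis=1),1e9));return (l==i).astype(np.uint8)*255
E
python3 - <<'E'
from h import *
np.set_printoptions(precision=1,suppress=True)
I=cv2.imread("pics/top0.png");C=cal("top")
for col,near in(("red",(198,207)),("blue",(336,222))):
    b=blob(mask(I,col),near)
    c=max(cv2.findContours(b,0,1)[0],key=cv2.contourArea)
    bx=cv2.boxPoints(cv2.minAreaRect(c));P=plane(bx,C,112)
    print(col,cv2.contourArea(c),P.tolist(),P.mean(0));print(np.linalg.norm(P-np.roll(P,-1,0),axis=1))
for n,px,z in(("filter",(263,239),64),("jar",(117,233),75),("can",(407,233),120),("collar",(273,181),20)):print(n,plane([px],C,z))
E
```

```text
red 520.0 [[523.7422542098592, 250.79901655003792, 112.0], [596.2150217921591, 225.85831853061828, 112.0], [574.3016580479112, 167.09812808265056, 112.0], [502.059310455652, 192.46731495152346, 112.0]] [549.1 209.1 112. ]
[76.6 62.7 76.6 62.2]
blue 446.5 [[546.2860148436105, -159.01736061505906, 112.0], [553.3355112199102, -219.4145145093017, 112.0], [482.2977618639249, -226.0287504904085, 112.0], [475.4248691667245, -166.03207410744025, 112.0]] [ 514.3 -192.6  112. ]
[60.8 71.3 60.4 71.2]
filter [[461.5  15.4  64. ]]
jar [[468.6 442.5  75. ]]
can [[ 486.5 -396.2  120. ]]
collar [[645.9 -11.4  20. ]]
```

>>> servo_tool([
  [[0.029,0.051,0.004],-8,1],
  [[0.029,0.051,0.004],-8,1],
  [[0.029,0.051,0.004],-8,1],
  [[0.029,0.051,0.004],-8,1],
  [[0.029,0.051,0.004],-6,1],
])

```text
clock: 0.72
tcp_pos: [349.0, -334.0, 251.0]
eef_rot: [0.986, -0.167, -0.0, -0.0]
ft_force: [0.9, -0.4, 0.5]
opening: -0.3
grip_force: 0.0
```

>>> servo_tool([
  [[0.029,0.051,0],0,1],
  [[0.029,0.051,0],0,1],
  [[0.029,0.051,0],0,1],
  [[0.029,0.051,0],0,1],
  [[0.029,0.051,0],0,1],
])

```text
clock: 1.35
tcp_pos: [494.0, -79.1, 251.1]
eef_rot: [0.986, -0.165, 0.0, 0.0]
ft_force: [0.9, -0.4, -0.6]
opening: -0.2
grip_force: 0.0
```

>>> servo_tool([
  [[0.029,0.051,0],0,1],
  [[0.029,0.051,0],0,1],
  [[0.029,0.051,0],0,1],
  [[0.029,0.051,0],0,1],
  [[0.0,0.0,0],0,1],
])

```text
clock: 1.98
tcp_pos: [610.4, 126.7, 250.2]
eef_rot: [0.987, -0.163, -0.0, -0.0]
ft_force: [-0.5, 0.3, -0.8]
opening: -0.4
grip_force: 0.0
```

>>> servo_tool([
  [[0.015,0.025,0],0,1],
  [[0.015,0.025,0],0,1],
  [[0,0,0],0,1],
  [[0,0,0],0,1],
  [[0.0,0.0,0],0,1],
])

```text
clock: 2.6
tcp_pos: [639.0, 171.7, 251.2]
eef_rot: [0.986, -0.166, -0.0, 0.0]
ft_force: [-0.9, 0.4, -0.6]
opening: 0.1
grip_force: 0.0
```

Run:
```python
from h import *
import pickle
s=arm.read_state();p,d=arm.snapshot("wrist");cv2.imwrite("pics/w1.png",p[:,:,::-1]);pickle.dump((s,d),open("w1.pkl","wb"))
print(s["tcp_pos"],s["eef_rot"])
```

```text
[638.96784662 171.74893813 251.15994358] [ 9.86203383e-01 -1.65537439e-01 -3.40215216e-04  3.58351411e-04]
```

View pics/w1.png

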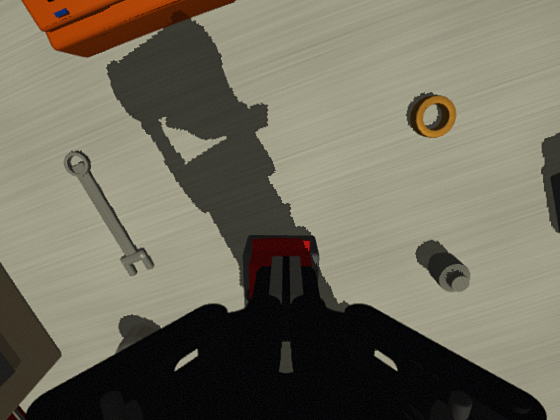

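The wrist view from the front shows the red lip's front edge at row 238, columns 247 to 316. The shut fingers hide the rest, so I'll move back over the box and take two displaced views.

>>> servo_tool([
  [[-0.044,-0.0,0.02],0,1],
  [[-0.044,-0.01,0.02],0,1],
  [[0,0,0],0,1],
  [[0,0,0],0,1],
  [[0.0,0.0,0],0,1],
])

```text
clock: 3.28
tcp_pos: [552.1, 162.9, 290.7]
eef_rot: [0.986, -0.165, -0.0, 0.0]
ft_force: [-0.2, -0.3, 0.1]
opening: 0.2
grip_force: 0.0
```

Run:
```python
from h import *
import pickle
s=arm.read_state();p,d=arm.snapshot("wrist");cv2.imwrite("pics/w2.png",p[:,:,::-1]);pickle.dump((s,d),open("w2.pkl","wb"))
```

>>> servo_tool([
  [[0.013,0.04,0],0,1],
  [[0.013,0.04,0],0,1],
  [[0,0,0],0,1],
  [[0,0,0],0,1],
  [[0.0,0.0,0],0,1],
])

```text
clock: 3.95
tcp_pos: [577.4, 242.1, 290.8]
eef_rot: [0.986, -0.165, -0.0, 0.0]
ft_force: [-0.1, -0.8, -0.8]
opening: 0.1
grip_force: 0.0
```

Run:
```python
from h import *
import pickle
s=arm.read_state();p,d=arm.snapshot("wrist");cv2.imwrite("pics/w3.png",p[:,:,::-1]);pickle.dump((s,d),open("w3.pkl","wb"))
a=cv2.imread("pics/w2.png");b=cv2.imread("pics/w3.png")
cv2.imwrite("pics/w23.png",cv2.convertScaleAbs(np.hstack([a[:300,140:540],b[:300,140:540]]),alpha=1.8))
```

```text
(no output)
```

View pics/w23.png

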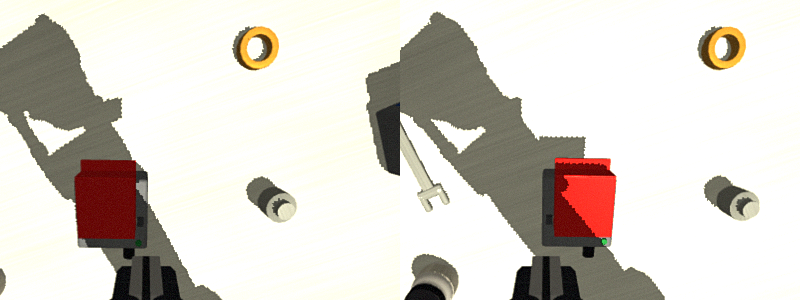

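Both views show the guard whole. In the crops the lip band is at rows 159 to 167 and the roof at rows 176 to 237. I'll triangulate its corners.

Run:
```python
from h import *
import pickle
np.set_printoptions(precision=1,suppress=True)
for i,near in((2,(245,200)),(3,(325,200))):
    I=cv2.imread(f"pics/w{i}.png");s,d=pickle.load(open(f"w{i}.pkl","rb"))
    m=blob(mask(I,"red",30),near);
    c=max(cv2.findContours(m,0,1)[0],key=cv2.contourArea)
    print(i,cv2.contourArea(c),cv2.approxPolyDP(c,2.,True).reshape(-1,2).tolist())
    x,y,w,h=cv2.boundingRect(c)
    for r in list(range(y,y+22,2))+list(range(y+h-8,y+h)):
        q=np.where(m[r])[0];print(r,q.min(),q.max(),end="; ")
    print()
    V=cv2.cvtColor(I,cv2.COLOR_BGR2HSV)[:,:,2]
    k=int(x+w*.75);print(k,V[y-2:y+24,k].tolist(), d[y-2:y+h+2:3,x+w//2+8].tolist())
a=cv2.imread("pics/w2.png")[148:258,200:300];b=cv2.imread("pics/w3.png")[148:258,275:375]
cv2.imwrite("pics/z.png",cv2.convertScaleAbs(cv2.resize(np.hstack([a,b]),None,fx=4,fy=4,interpolation=0),alpha=1.8))
```

```text
2 4497.5 [[221, 160], [221, 171], [215, 176], [218, 237], [274, 238], [275, 161]]
160 221 271; 162 221 275; 164 221 275; 166 221 275; 168 221 275; 170 221 275; 172 220 275; 174 218 275; 176 215 275; 178 215 275; 180 215 275; 231 218 274; 232 218 274; 233 218 274; 234 218 274; 235 218 274; 236 218 274; 237 218 274; 238 225 274; 
260 [65, 64, 52, 59, 57, 58, 59, 60, 58, 56, 57, 56, 58, 49, 50, 48, 49, 50, 53, 51, 60, 57, 55, 58, 58, 61] [432.2505187988281, 351.90283203125, 352.3806457519531, 353.8528747558594, 353.2073059082031, 341.8127746582031, 326.3680114746094, 322.7423400878906, 324.70513916015625, 325.7716369628906, 325.34521484375, 327.195556640625, 328.02581787109375, 328.7969055175781, 329.6726989746094, 331.9959411621094, 329.6763916015625, 332.1990661621094, 334.41546630859375, 334.7851867675781, 336.5382385253906, 337.399169921875, 338.75457763671875, 338.6866149902344, 341.6189880371094, 339.9420166015625, 341.8668518066406, 405.62384033203125]
3 4511.0 [[295, 158], [294, 235], [350, 236], [355, 176], [349, 171], [350, 159]]
158 295 323; 160 295 350; 162 295 350; 164 295 
[... 151 characters left out ...]
 294 351; 235 294 351; 236 295 350; 237 336 338; 
340 [174, 173, 98, 173, 190, 192, 194, 193, 192, 90, 59, 56, 60, 53, 53, 51, 54, 49, 45, 83, 192, 186, 190, 187, 188, 188] [431.7806701660156, 352.3302917480469, 352.8747253417969, 352.6268615722656, 355.08331298828125, 341.7428894042969, 326.25006103515625, 321.4585876464844, 323.60107421875, 323.9247131347656, 324.917236328125, 326.39990234375, 328.15509033203125, 329.17041015625, 327.927490234375, 329.6827087402344, 332.53668212890625, 332.7967224121094, 332.936279296875, 336.07501220703125, 335.8441162109375, 336.584228515625, 338.7908020019531, 338.7918395996094, 340.5501403808594, 340.9153137207031, 341.5083923339844, 403.6453552246094]
```

View pics/z.png

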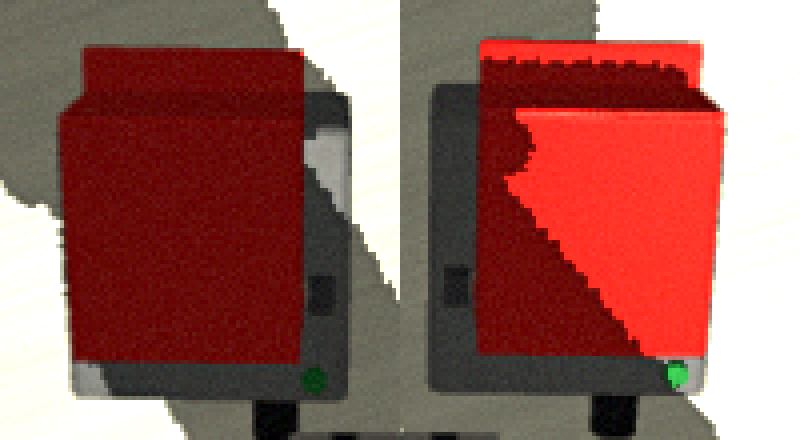

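The enlargement (4x) shows a flat lip shelf with clear corners. The guard is shut.

Run:
```python
from h import *
import pickle
np.set_printoptions(precision=1,suppress=True)
s2,_=pickle.load(open("w2.pkl","rb"));s3,_=pickle.load(open("w3.pkl","rb"))
C2,C3=cal("wrist",s2),cal("wrist",s3)
p2=[(221,160),(275.5,160.8),(215,176),(275.5,176),(218,238.5),(274.5,239)]
p3=[(294.8,158.3),(350.3,159),(294.8,175.5),(355.5,175.7),(294,236),(351,236.8)]
t=tri(p2,C2,p3,C3);print(t)
L=np.r_[plane(p2[:2],C2,82),plane(p3[:2],C3,82)];print(L)
Rf=np.r_[plane(p2[2:],C2,115),plane(p3[2:],C3,115)];print(Rf)
a=np.arctan2
def f(v):return np.degrees(a(v[1],v[0]))
print([f(L[0]-L[1])-90,f(L[2]-L[3])-90,f(Rf[0]-Rf[2]),f(Rf[1]-Rf[3]),f(Rf[4]-Rf[6]),f(Rf[5]-Rf[7]),f(Rf[0]-Rf[1])-90,f(Rf[2]-Rf[3])-90])
print("lip mid",L.mean(0),"roof front mid",Rf[[0,1,4,5]].mean(0),"roof back",Rf[[2,3,6,7]].mean(0))
I=cv2.imread("pics/top0.png");S=cv2.imread("pics/scene0.png")
```

```text
[[598.1 225.5  76.7   0.1]
 [577.9 167.4  81.5   0.2]
 [586.6 230.3 108.6   1.5]
 [566.1 170.7 109.2   1.5]
 [523.1 252.6 112.8   1. ]
 [503.  194.1 114.7   0.5]]
[[598.6 224.2  82. ]
 [577.9 167.3  82. ]
 [598.8 225.4  82. ]
 [578.1 167.4  82. ]]
[[588.  228.2 115. ]
 [567.9 169.9 115. ]
 [523.3 252.  115. ]
 [502.8 194.1 115. ]
 [587.2 230.3 115. ]
 [566.8 171.7 115. ]
 [524.5 252.2 115. ]
 [503.3 194.  115. ]]
[np.float64(-19.948359041418286), np.float64(-19.646332920325804), np.float64(-20.177000394601425), np.float64(-20.453552354648853), np.float64(-19.26652024146749), np.float64(-19.3448021247735), np.float64(-19.08100893280394), np.float64(-19.485314677587155)]
lip mid [588.3 196.1  82. ] roof front mid [577.5 200.  115. ] roof back [513.5 223.1 115. ]
```

>>> servo_tool([
  [[0.02,-0.028,0],0,1],
  [[0.02,-0.028,0],-0.6,1],
  [[0,0,-0.06],0,1],
  [[0,0,-0.06],0,1],
  [[0.0,0.0,-0.04],0,1],
])

```text
clock: 4.62
tcp_pos: [615.8, 185.5, 128.3]
eef_rot: [0.985, -0.171, -0.002, 0.001]
ft_force: [0.0, 0.1, -0.6]
opening: 0.2
grip_force: 0.0
```

>>> servo_tool([
  [[0,0,-0.03],0,1],
  [[0,0,-0.03],0,1],
  [[0,0,0],0,1],
  [[0,0,0],0,1],
  [[0.0,0.0,0],0,1],
])

```text
clock: 5.25
tcp_pos: [619.2, 187.3, 73.5]
eef_rot: [0.985, -0.17, 0.002, -0.001]
ft_force: [1.0, -0.4, 0.4]
opening: -0.5
grip_force: 0.0
```

```bash
cat > st.py <<'E'
from h import *
import sys
np.set_printoptions(precision=1,suppress=True)
s=arm.read_state();f=np.array([.942,-.335,0]);g=np.array([.335,.942,0]);L=np.array([588.3,196.1,0])
d=s["tcp_pos"]-L;print("boxx of tcp",-58-d@f,"lat",d@g,"z",d[2],"F f,lat,z",s["ft_force"]@f,s["ft_force"]@g,s["ft_force"][2])
if len(sys.argv)>1:
    p,_=arm.snapshot("scene");b=p[:,:,::-1];cv2.imwrite(f"pics/{sys.argv[1]}.png",cv2.resize(cv2.convertScaleAbs(b[130:330,260:480],alpha=1.5),None,fx=3,fy=3))
E
python3 st.py s1
```

```text
boxx of tcp -90.09043982215192 lat 2.0350867846563676 z 73.50566995341167 F f,lat,z 1.0864232096565474 -0.04267923249969552 0.37653620870446547
```

View pics/s1.png

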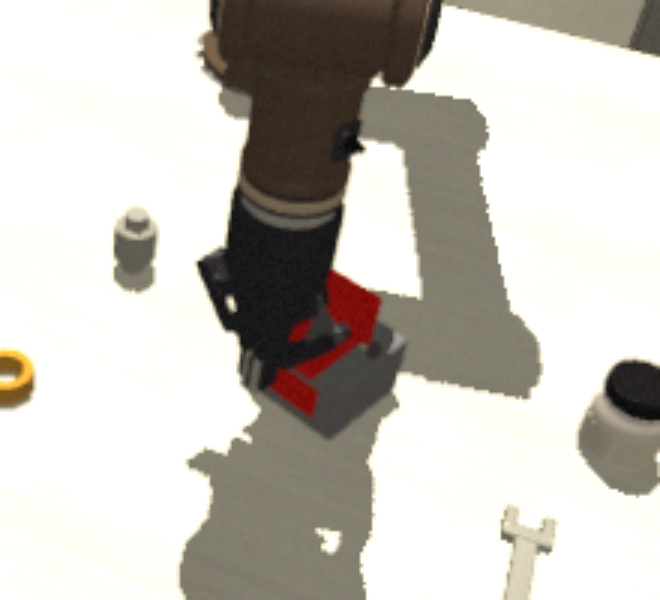

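The finger (at about (258,375) in the crop) stands in front of the lip with its tip below it, and nothing is touching. I'll approach to contact.

>>> servo_tool([
  [[-0.007,0.0025,0],0,1],
  [[-0.007,0.0025,0],0,1],
  [[-0.003,0.001,0],0,1],
  [[0,0,0],0,1],
  [[0.0,0.0,0],0,1],
])

```text
clock: 5.92
tcp_pos: [600.5, 193.1, 71.3]
eef_rot: [0.985, -0.17, -0.0, -0.0]
ft_force: [0.1, 0.7, 0.5]
opening: -0.1
grip_force: 0.0
```

```bash
python3 st.py
```

```text
boxx of tcp -70.48394138794762 lat 1.2937174443546384 z 71.26261966967239 F f,lat,z -0.12130485478905947 0.6838845907137866 0.46767700610813506
```

>>> servo_tool([
  [[-0.001,0.0004,0],0,1],
  [[-0.001,0.0004,0],0,1],
  [[-0.001,0.0004,0],0,1],
  [[-0.001,0.0004,0],0,1],
  [[0.0,0.0,0],0,1],
])

```text
clock: 6.55
tcp_pos: [599.7, 193.6, 72.7]
eef_rot: [0.985, -0.17, 0.003, 0.0]
ft_force: [4.4, -5.0, 1.6]
opening: 0.1
grip_force: 3.2
```

```bash
python3 st.py
```

```text
boxx of tcp -69.57839721203356 lat 1.4803670322920417 z 72.710985382537 F f,lat,z 5.772105341013305 -3.2027471438282005 1.5987850924776652
```

Contact at 5.8 N: box x is -69.6 for the TCP, so the lip edge is at -58 as expected. Now I'll lift along the lip's arc.

>>> servo_tool([
  [[-0.001,0.0004,0.003],0,1],
  [[-0.001,0.0003,0.003],0,1],
  [[-0.001,0.0004,0.003],0,1],
  [[-0.001,0.0003,0.003],0,1],
  [[-0.001,0.0004,0.003],0,1],
])

```text
clock: 7.18
tcp_pos: [595.0, 195.4, 88.2]
eef_rot: [0.985, -0.17, 0.004, -0.0]
ft_force: [5.8, -5.1, 1.8]
opening: 0.1
grip_force: 3.1
```

```bash
python3 st.py s2
```

```text
boxx of tcp -64.52005493159366 lat 1.5424000353147742 z 88.18290525338384 F f,lat,z 7.148524357441189 -2.8887173635965704 1.7987324335218677
```

View pics/s2.png

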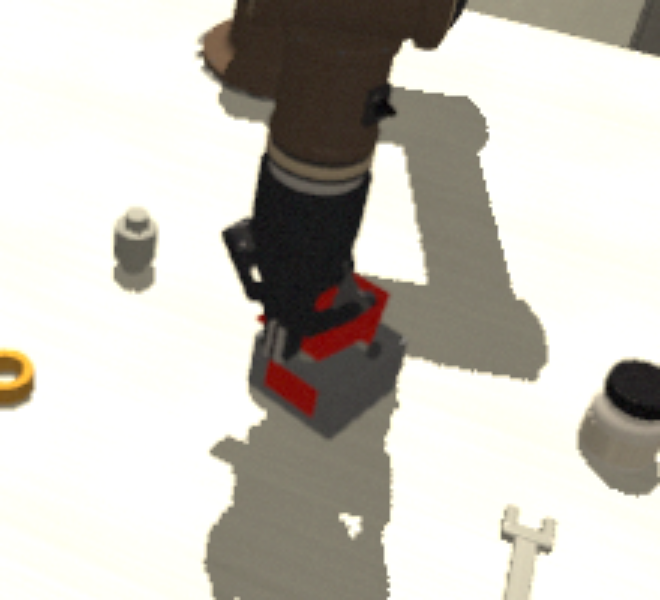

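The guard is rising with the finger: TCP shift of 5 mm in and 15.5 mm up, matching the arc at a steady 7 N. The red patch at (290,388) is a sticker on the box front. Continuing.

>>> servo_tool([
  [[-0.0012,0.0004,0.0025],0,1],
  [[-0.0012,0.0004,0.0025],0,1],
  [[-0.0014,0.0005,0.0025],0,1],
  [[-0.0014,0.0005,0.0025],0,1],
  [[-0.0014,0.0005,0.0025],0,1],
])

```text
clock: 7.85
tcp_pos: [588.3, 197.8, 101.0]
eef_rot: [0.985, -0.17, 0.004, -0.0]
ft_force: [5.0, -4.6, 3.7]
opening: 0.0
grip_force: 2.9
```

```bash
python3 st.py
```

```text
boxx of tcp -57.474290978744946 lat 1.5952398131808236 z 100.97981298964457 F f,lat,z 6.244193138359794 -2.657979337470155 3.73835476473555
```

>>> servo_tool([
  [[-0.0017,0.0006,0.0025],0,1],
  [[-0.0017,0.0006,0.0025],0,1],
  [[-0.0018,0.0007,0.0025],0,1],
  [[-0.0019,0.0007,0.0025],0,1],
  [[-0.002,0.0007,0.002],0,1],
])

```text
clock: 8.48
tcp_pos: [574.7, 202.4, 110.4]
eef_rot: [0.985, -0.17, -0.001, 0.0]
ft_force: [0.9, 0.4, 0.1]
opening: -0.2
grip_force: 0.1
```

```bash
python3 st.py s3
```

```text
boxx of tcp -43.054415911625696 lat 1.3224653317674941 z 110.38770175958673 F f,lat,z 0.7298935035530063 0.6718489023530397 0.1438754409901803
```

View pics/s3.png

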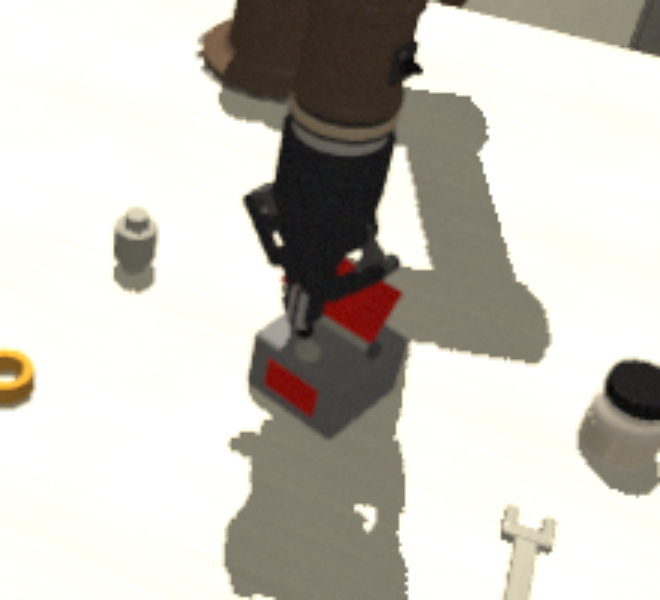

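The guard is up about 0.66 rad on the finger, and the tip (305,330) is above the box, over the toggle. I'll back off slightly with the guard still resting on the finger, then lower the tip in front of the toggle.

>>> servo_tool([
  [[0.0028,-0.001,0],0,1],
  [[0.0028,-0.001,-0.002],0,1],
  [[0.0029,-0.001,-0.002],0,1],
  [[0,0,0],0,1],
  [[0,0,0],0,1],
])

```text
clock: 9.15
tcp_pos: [584.3, 199.0, 106.6]
eef_rot: [0.985, -0.17, -0.0, 0.0]
ft_force: [-0.3, 0.8, 0.6]
opening: -0.1
grip_force: 0.0
```

```bash
python3 st.py
```

```text
boxx of tcp -53.24850642874309 lat 1.394396392629837 z 106.5982653644072 F f,lat,z -0.5198660069091852 0.6322214005360555 0.5683364747121766
```

>>> servo_tool([
  [[0,0,-0.005],0,1],
  [[0,0,-0.005],0,1],
  [[0,0,-0.005],0,1],
  [[0,0,-0.005],0,1],
  [[0,0,0],0,1],
])

```text
clock: 9.78
tcp_pos: [583.8, 198.9, 86.0]
eef_rot: [0.985, -0.17, -0.001, 0.0]
ft_force: [-0.8, 0.4, 0.4]
opening: 0.0
grip_force: 0.0
```

```bash
python3 st.py s4
```

```text
boxx of tcp -52.82854602429006 lat 1.1584001396809587 z 86.00250287097414 F f,lat,z -0.8819540931505758 0.12029670123428073 0.4488483097564192
```

View pics/s4.png

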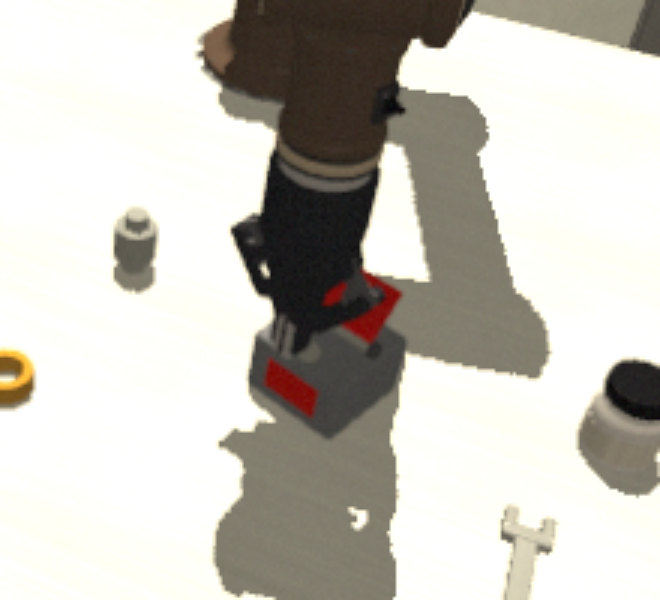

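The finger now stands in front of the toggle at z = 86 mm with the guard resting on it. I'll push the toggle towards the hinge.

>>> servo_tool([
  [[-0.0038,0.0013,-0.001],0,1],
  [[-0.0038,0.0013,0],0,1],
  [[-0.0038,0.0014,0],0,1],
  [[-0.0038,0.0013,0],0,1],
  [[-0.0038,0.0014,0],0,1],
])

```text
clock: 10.45
tcp_pos: [571.0, 204.7, 89.7]
eef_rot: [0.986, -0.169, 0.006, -0.0]
ft_force: [7.9, -8.8, 12.6]
opening: -0.0
grip_force: 0.5
```

```bash
python3 st.py
```

```text
boxx of tcp -38.76694001284747 lat 2.3133490944219366 z 89.7423698522149 F f,lat,z 10.397825934222473 -5.615953205919519 12.610446033639075
```

>>> servo_tool([
  [[-0.0028,0.001,0],0,1],
  [[-0.0028,0.001,0],0,1],
  [[-0.0019,0.0007,0],0,1],
  [[-0.001,0.0003,0],0,1],
  [[0,0,0],0,1],
])

```text
clock: 11.08
tcp_pos: [557.7, 208.9, 86.4]
eef_rot: [0.985, -0.17, 0.001, -0.0]
ft_force: [4.1, -2.0, 3.1]
opening: -0.1
grip_force: 2.0
```

```bash
python3 st.py
```

```text
boxx of tcp -24.877717091654063 lat 1.8023829282306945 z 86.42179019731533 F f,lat,z 4.532515810626263 -0.47545308919184776 3.0565009119397333
```

>>> servo_tool([
  [[-0.0014,0.0005,0],0,1],
  [[-0.0014,0.0005,0],0,1],
  [[-0.001,0.0003,0],0,1],
  [[0,0,0],0,1],
  [[0,0,0],0,1],
])

```text
clock: 11.7
tcp_pos: [557.4, 209.1, 86.6]
eef_rot: [0.986, -0.169, 0.005, -0.0]
ft_force: [11.5, -5.0, -0.1]
opening: 0.0
grip_force: 5.6
```

```bash
python3 st.py
```

```text
boxx of tcp -24.539791313656444 lat 1.9083897723693577 z 86.5863934850282 F f,lat,z 12.47766944128814 -0.8245766561664293 -0.10708213266240296
```

The force rose to 12 N with no further travel at exactly the expected end point (finger face at box x = -13), so the toggle is fully over. Drawing away.

>>> servo_tool([
  [[0.0047,-0.0017,0],0,1],
  [[0.0075,-0.0027,0],0,1],
  [[0.0075,-0.0027,0],0,1],
  [[0.0075,-0.0027,0],0,1],
  [[0.0075,-0.0027,0],0,1],
])

```text
clock: 12.32
tcp_pos: [587.9, 197.4, 85.4]
eef_rot: [0.985, -0.17, -0.0, 0.0]
ft_force: [0.9, -0.3, -0.6]
opening: -0.2
grip_force: 0.0
```

>>> servo_tool([
  [[0.0075,-0.0027,0],0,1],
  [[0.0094,-0.0033,0],0,1],
  [[0.0094,-0.0033,0],0,1],
  [[0.0188,-0.0067,0],0,1],
  [[0.0188,-0.0067,0],0,1],
])

```text
clock: 12.95
tcp_pos: [652.6, 174.6, 85.8]
eef_rot: [0.985, -0.17, 0.0, -0.0]
ft_force: [0.4, -0.2, 0.1]
opening: 0.1
grip_force: 0.0
```

>>> servo_tool([
  [[0,0,0.055],0,1],
  [[0,0,0.055],0,1],
  [[0,0,0.05],0,1],
  [[-0.035,0,0.04],0,1],
  [[-0.045,0,0],0,1],
])

```text
clock: 13.58
tcp_pos: [574.7, 175.3, 291.3]
eef_rot: [0.985, -0.17, 0.005, -0.002]
ft_force: [-0.3, 0.4, 0.6]
opening: 0.2
grip_force: 0.0
```

>>> servo_tool([
  [[0,-0.02,0],0,1],
  [[0,0,0],0,1],
  [[0,0,0],0,1],
  [[0,0,0],0,1],
  [[0,0,0],0,1],
])

```text
clock: 14.2
tcp_pos: [572.1, 155.1, 285.4]
eef_rot: [0.985, -0.17, -0.0, 0.0]
ft_force: [0.2, -0.3, 0.1]
opening: -0.2
grip_force: 0.0
```

```bash
python3 st.py
python3 - <<'E'
from h import *
s=arm.read_state();p,d=arm.snapshot("wrist");a=p[:,:,::-1];t=arm.snapshot("scene")[0][:,:,::-1]
cv2.imwrite("pics/fin.png",cv2.convertScaleAbs(np.hstack([cv2.resize(a[120:260,180:320],(400,400)),cv2.resize(t[170:310,300:440],(400,400))]),alpha=1.5))
C=cal("wrist",s)
f=np.array([.942,-.335]);L=np.array([588.3,196.1])
# lip shelf height from depth at mid-lip, roof height at mid-roof
for k,z in((-7,82),(-40,115)):
    q=np.r_[L+k*f,z];u,v=proj([q],C)[0].round().astype(int);o,r=rays([(u,v)],C);print((u,v),a[v,u],(o+r*d[v,u])[0].round(1))
E
```

```text
boxx of tcp -56.43586210091184 lat -44.08074599818878 z 285.36672225786515 F f,lat,z 0.2746079302019298 -0.2194249249186075 0.07419510213830986
(np.int64(248), np.int64(187)) [23 26 24] [567.4 212.5   7.6]
(np.int64(245), np.int64(225)) [6 5 5] [545.  214.1  97.2]
```

View pics/fin.png

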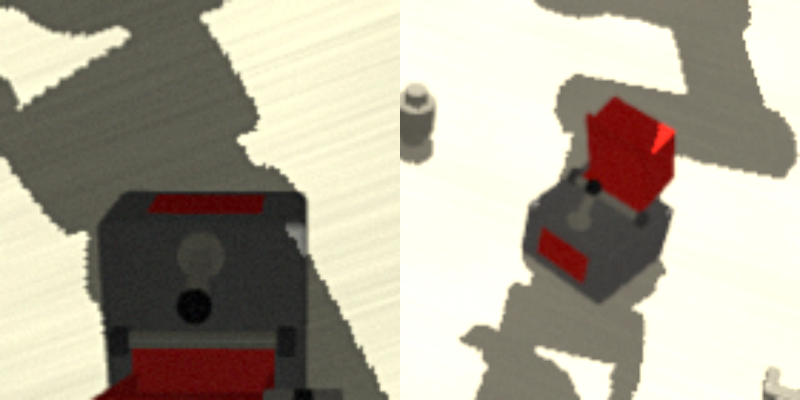

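The toggle leans to the hinge side: the black ball is at (193,305) in the wrist crop. But the guard still stands open and nothing is touching it. I'll measure its angle and see whether it is moving.

```bash
cat > g.py <<'E'
from h import *
np.set_printoptions(precision=1,suppress=True)
B=np.array([[-.942,.335,0],[-.335,-.942,0],[0,0,1]])  # rows: box axes; origin from hinge at x=20
O=np.array([588.3,196.1,0])-np.array([-58,0,0])@B
def pts(n):
    s=arm.read_state();p,d=arm.snapshot(n);I=np.ascontiguousarray(p[:,:,::-1]);C=cal(n,s)
    h=mask(I,"red",20);v,u=np.where((h>0)&(d>0));o,r=rays(np.c_[u,v],C);P=(o+r*d[v,u][:,None]-O)@B.T
    k=(abs(P[:,1])<45)&(P[:,0]>-75)&(P[:,0]<110)&(P[:,2]>62)&(P[:,2]<165)
    return s["clock"],P[k],I
if __name__=="__main__":
    for n in("scene","top","wrist"):
        t,P,I=pts(n);print(n,t,len(P))
        if len(P)>5:
            print("min/max",P.min(0),P.max(0))
            for z in range(60,165,10):
                q=P[(P[:,2]>=z)&(P[:,2]<z+10)]
                if len(q):print(z,len(q),"x",np.percentile(q[:,0],[5,50,95]),"y",np.percentile(q[:,1],[2,98]))
E
python3 g.py
```

```text
scene 14.3 866
min/max [ -4.5 -31.   65.6] [ 65.6  31.5 144.9]
60 73 x [23.6 28.4 35.9] y [-27.5  28.5]
70 201 x [30.4 43.5 59.2] y [-30.2  28.5]
80 65 x [27.2 49.7 62.7] y [-30.3  29.9]
90 46 x [ 3.8 36.2 59.8] y [-30.3  29.4]
100 43 x [20.3 32.9 54.3] y [-30.6  29.4]
110 36 x [16.9 29.9 51.4] y [-30.4  28.6]
120 43 x [11.4 18.6 47.8] y [-30.5  27.9]
130 253 x [ 9.3 28.4 42. ] y [-29.9  28.6]
140 106 x [ 7.3 38.2 46.1] y [-28.4  29.2]
top 14.35 310
min/max [ 10.3 -28.3  65.5] [ 65.3  30.2 149. ]
60 1 x [25.2 25.2 25.2] y [24.6 24.6]
90 2 x [33.7 48.6 63.6] y [-24.1  28.9]
100 4 x [27.1 45.9 63.9] y [-24.4  29.8]
110 7 x [38.6 59.1 61. ] y [-23.2  24.7]
120 12 x [21.  54.6 57.3] y [-25.2  30. ]
130 177 x [16.6 27.4 51.7] y [-27.3  28.4]
140 107 x [12.2 39.7 49.9] y [-26.5  25.9]
wrist 14.4 2386
min/max [  8.1 -31.2  64.9] [ 48.   30.2 145. ]
60 406 x [22.7 27.2 33.7] y [-29.7  28.5]
70 317 x [29.5 35.7 39.4] y [-29.1  26. ]
80 19 x [25.9 29.2 33.2] y [-29.7  30.2]
90 13 x [22.4 25.1 28.5] y [-30.8  29.2]
100 10 x [19.5 21.3 23.5] y [-30.2  29.6]
110 8 x [16.7 17.6 19.1] y [-30.4  29.9]
120 15 x [12.4 12.6 13.8] y [-21.3  27. ]
130 1074 x [10.2 26.3 38.8] y [-29.7  22.7]
140 524 x [ 8.7 38.9 46.5] y [-29.7  26.2]
```

The guard is at its 1.25 stop: the lip is at box x = 8, z = 142. It swung past its balance point when it broke loose and now rests there. I'll go round to its hinge side above the bench and nudge it back with the fingertip so it falls shut.

>>> servo_tool([
  [[-0.04,0.03,0],0,1],
  [[-0.04,0.03,0],0,1],
  [[-0.038,0.029,0],0,1],
  [[0,0,0],0,1],
  [[0,0,0],0,1],
])

```text
clock: 15.08
tcp_pos: [454.1, 243.9, 286.2]
eef_rot: [0.985, -0.17, 0.001, -0.0]
ft_force: [0.7, -0.4, 1.1]
opening: 0.1
grip_force: 0.0
```

>>> servo_tool([
  [[0,0,-0.05],0,1],
  [[0,0,-0.05],0,1],
  [[0,0,-0.04],0,1],
  [[0,0,-0.02],0,1],
  [[0,0,0],0,1],
])

```text
clock: 15.7
tcp_pos: [453.1, 242.3, 123.7]
eef_rot: [0.985, -0.171, -0.002, 0.001]
ft_force: [-0.6, 0.5, -0.3]
opening: -0.1
grip_force: 0.0
```

```bash
python3 st.py; python3 g.py|grep -A1 -E "scene"
```

```text
boxx of tcp 84.8133864645904 lat -1.7141787093425245 z 123.71934659264834 F f,lat,z -0.7653634635052624 0.25092114907807317 -0.25491539932725943
scene 15.7 865
min/max [ -4.9 -31.3  64. ] [ 65.9  31.7 144.6]
```

>>> servo_tool([
  [[0.006,-0.002,0],0,1],
  [[0.006,-0.002,0],0,1],
  [[0.006,-0.002,0],0,1],
  [[0.006,-0.002,0],0,1],
  [[0.006,-0.002,0],0,1],
])

```text
clock: 16.48
tcp_pos: [484.1, 234.0, 126.2]
eef_rot: [0.985, -0.17, -0.0, -0.0]
ft_force: [-1.9, 0.6, 3.7]
opening: 0.1
grip_force: 1.9
```

>>> servo_tool([
  [[0.004,-0.0014,0],0,1],
  [[0.004,-0.0014,0],0,1],
  [[0.004,-0.0014,0],0,1],
  [[0,0,0],0,1],
  [[0,0,0],0,1],
])

```text
clock: 17.1
tcp_pos: [495.5, 229.4, 125.3]
eef_rot: [0.985, -0.17, -0.0, 0.0]
ft_force: [-0.4, 0.3, -0.3]
opening: -0.2
grip_force: 0.0
```

```bash
python3 st.py; python3 g.py|grep -A1 -E "scene"
```

```text
boxx of tcp 40.58449392143727 lat 0.32305652184746575 z 125.28625092686264 F f,lat,z -0.4388440833422092 0.11824552097923191 -0.28131182504393987
scene 17.1 678
min/max [-25.1 -31.1  65.5] [ 50.3  30.9 147.7]
```

>>> servo_tool([
  [[0.004,-0.0014,0],0,1],
  [[0.004,-0.0014,0],0,1],
  [[0.004,-0.0014,0],0,1],
  [[0,0,0],0,1],
  [[0,0,0],0,1],
])

```text
clock: 17.88
tcp_pos: [507.4, 225.5, 125.4]
eef_rot: [0.985, -0.17, -0.0, 0.0]
ft_force: [-0.4, 0.7, -0.5]
opening: -0.3
grip_force: 0.0
```

```bash
python3 st.py; python3 g.py
```

```text
boxx of tcp 28.01611041204896 lat 0.5596136174553685 z 125.38037782269649 F f,lat,z -0.6232232557931693 0.5298838467406448 -0.5423403901520376
scene 17.875 880
min/max [-51.3 -31.4  67.8] [ 37.1  32.  133.3]
60 3 x [19.  19.6 20.4] y [-28.  -22.8]
70 5 x [18.4 19.1 22.1] y [-30.1 -25.6]
80 19 x [-4.9 12.6 24.4] y [-30.4 -28.6]
90 60 x [-42.7 -20.6  21.1] y [-30.3  28.5]
100 213 x [-50.  -36.9  15.8] y [-30.1  28.2]
110 241 x [-35.3  -6.2  32.1] y [-30.1  29.2]
120 277 x [-32.2 -13.9  10. ] y [-29.9  28.5]
130 62 x [-30.6 -27.1 -19.7] y [-29.3  28.8]
top 17.925 358
min/max [-52.6 -29.   90.8] [ 15.4  30.7 130.4]
90 82 x [-52.1 -46.2 -40.3] y [-26.9  24.9]
100 13 x [-43.7 -38.   -3. ] y [-18.   30.4]
110 43 x [-37.1   0.8  13.3] y [-12.3  30.5]
120 218 x [-34.  -17.8   6.4] y [-17.3  29.8]
130 2 x [-31.9 -30.7 -29.5] y [-2.5 -1.4]
wrist 17.975 19511
min/max [-57.9 -31.7  81.4] [ 22.7  30.7 119.5]
80 2505 x [-57.3 -52.  -46.6] y [-29.8  29. ]
90 81 x [-46.3 -45.9 -45.9] y [-27.8  27.8]
100 121 x [-46.  -45.7 -45.6] y [-27.8  27.7]
110 16804 x [-42.8 -15.3  18.1] y [-30.1  29. ]
```

The guard let go and fell, and it was shut by the last frame. I'll lift clear and check the heights, then hand in.

>>> servo_tool([
  [[0,0,0.05],0,1],
  [[0,0,0.05],0,1],
  [[0,0,0.05],0,1],
  [[-0.04,0,0.0],0,1],
  [[0,0,0],0,1],
])

```text
clock: 18.65
tcp_pos: [465.6, 225.5, 276.2]
eef_rot: [0.986, -0.17, -0.0, -0.0]
ft_force: [0.5, -0.1, 0.0]
opening: -0.1
grip_force: 0.0
```

```bash
python3 st.py; python3 g.py | sed -n '/scene/,/min/p;/wrist/,$p'
python3 - <<'E'
from h import *
for n in("top","scene"):
    a=cv2.imread(f"pics/{n}0.png").astype(int);b=arm.snapshot(n)[0][:,:,::-1].astype(int)
    C=cal(n)
    for k,P in dict(filter=(461,15,32),jar=(468,442,37),can=(486,-396,60),collar=(646,-11,10),blue=(514,-193,70)).items():
        u,v=proj([P],C)[0].astype(int);w=14
        print(n,k,(u,v),np.abs(a-b)[v-w:v+w,u-w:u+w].mean().round(1))
E
```

```text
boxx of tcp 67.46602950309807 lat -13.380352324670485 z 276.15816186500945 F f,lat,z 0.5624663174888354 0.051440361110370765 0.026577018120333362
scene 18.65 1019
min/max [-59.6 -30.9  67.4] [ 23.5  30.9 118.2]
wrist 18.75 5772
min/max [-57.9 -31.8  70.3] [ 21.7  33.2 119.2]
70 8 x [-53.9  17.9  21.3] y [ 1.7 33.2]
80 503 x [-57.7 -54.6 -51.2] y [-29.6  29.2]
110 5261 x [-43.8 -14.1  17.4] y [-30.1  29.2]
top filter (np.int64(263), np.int64(239)) 36.2
top jar (np.int64(121), np.int64(233)) 50.7
top can (np.int64(399), np.int64(234)) 7.4
top collar (np.int64(272), np.int64(181)) 9.5
top blue (np.int64(333), np.int64(222)) 5.1
scene filter (np.int64(304), np.int64(211)) 35.4
scene jar (np.int64(464), np.int64(266)) 4.8
scene can (np.int64(180), np.int64(167)) 15.1
scene collar (np.int64(263), np.int64(254)) 6.8
scene blue (np.int64(230), np.int64(188)) 3.1
```

```bash
python3 -c "
from cell import arm
print(arm.hand_in())"
```

```text
the job is handed in; nothing more can be done
None
```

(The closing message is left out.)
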